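Open the scanner's swivel cover and load the imaging plate

TASK

Swing the orange dust cover of the plate scanner aside around its pivot screw until the slot under it is wholly uncovered, and leave it open. Then take the blue imaging plate out of its leaning stand, straighten it up, lower it gently (do not drop it) into the slot until it is fully home on the slot's floor, and let go. Leave the jar, the bottle and the bin as they are.

Things in the scene. Friction and masses are not known exactly. Their poses are not given: they have to be found in the camera images.
- cover (a joint): Swing of the flat orange cover (158 mm from pivot to tip, 40 wide, 5 thick, lying 1.5 mm above the scanner's top) about its vertical screw. 0 = along the slot, covering it; grows counter-clockwise from above (knob end moves to the scanner's +x); stop at 1.9 rad. From 1.05 rad on the slot is wholly uncovered. Starts at 0 to 0.35, stays where left; takes 1 to 2 N at the knob.
- cover_knob (a point): Middle (half-way up) of the black upright round knob on the orange cover: 18 mm diameter, 40 mm tall, standing on the cover, its axis 130 mm from the pivot axis. This point is 20 mm above the cover's top face and 26.5 mm above the scanner's top.
- pivot (a point): Axis of the cover's pivot screw, at the height of the scanner's top face, 92 mm from the slot's centre towards the scanner's +y. The screw's head stands 11 mm above the top face.
- slot_mouth (a point): Centre of the slot's mouth, level with the white scanner's flat top, 110 mm above the counter. Axes: y along the slot, x across it (away from the robot), z up. From here the housing reaches 90 mm to -x, 150 mm to +x and 135 mm to either y side. The mouth, 26 x 120 mm (x by y), narrows by chamfers in the first 18 mm of depth to a slot of 12 x 106 mm. The scanner is fixed.
- slot_floor (a point): Centre of the slot's flat floor, 60 mm below the mouth.
- plate_center (a point): Centre of the rigid imaging plate: 8 mm thick (x), 96 wide (y), 120 tall (z, to its top edge), 0.10 to 0.21 kg; blue, with a black band along its upper 33 mm and a white field; works either way round. It starts in the stand, leaning with its top to the stand's -x (robot) side. Fully home in the scanner it stands 60 mm out of the slot.
- stand: White leaning stand, fixed; base 130 x 130 x 12 mm. Origin on the counter, 25 mm below the centre of its slot's floor. The slot (11 mm wide, 104 mm long in y) leans 0.30 rad, its top towards the stand's -x. Measured up the plate, its cheeks are 65 mm (-x side) and 45 mm (+x side) high: the plate's upper 55 mm is free. Draw the plate out along its own leaning plane by 65 mm or more.
- jar: Bystander: glass jar with a steel lid, 72 mm diameter, 100 mm tall, standing beyond the work; origin at the centre of its underside.
- bottle: Bystander: white bottle with blue cap, 60 mm diameter, 150 mm tall; origin at the centre of its underside.
- bin: Bystander: open orange bin, 100 x 130 x 60 mm; origin at the centre of its underside.
Things that resemble listed ones, but are neither listed nor needed, are in the scene too. What is meant by the part that bears plate_center is not green, and is the smaller of those in its own colour.

How it is judged:
On the way, in this order (a step that is already met when the one before it is completed fails the run):
1. the cover is swung aside so that the slot is wholly uncovered (value of joint cover above 1.05 rad), for 0.2 s.
2. the plate is lifted out of the stand (distance of plate_center from where it was at the start of the episode above 0.065 m), for 0.1 s.
At the end, for the whole second after the job is handed in: The cover is still swung at least 1.05 rad (60 degrees) aside; the plate stands in the scanner's slot, its centre within 14 mm (horizontally) of the slot's centre and no more than 65 mm above the slot floor (home is 60), upright within 0.13 rad, released and at rest (value of joint cover above 1.05 rad and horizontal distance between plate_center and slot_floor below 0.014 m and z of plate_center in the frame of slot_floor below 0.065 m and angle between plate_center's own z axis and vertical below 0.13 rad and linear speed of plate below 0.02 m/s); the robot touches nothing.
It fails at once if the plate is dropped into the slot (falls in faster than 0.5 m/s) (horizontal distance between plate_center and slot_floor below 0.03 m and z of plate_center in the frame of slot_floor below 0.115 m and linear speed of plate above 0.5 m/s).
It fails at once if the jar, the bottle or the bin is moved by more than 30 mm or tipped (distance of any of jar, bottle, bin from where it was at the start of the episode above 0.03 m or angle between any of jar, bottle, bin's own z axis and vertical above 0.5 rad).
It also fails if it takes over 62 s, if anything falls off the work surface, if the arm or the gripper's body presses on something with over 40 N, if the wrist force passes 120 N, or if a joint passes its speed limit or range.

ROBOT

A 6-joint arm with a two-finger parallel gripper is mounted at the origin on the work surface. World frame = base frame: x ahead of the robot, y to its left, z up, the work surface at z = 0. Lengths are in m, angles in rad, forces in N, time in s.
With the tool pointing down it reaches from about 0.225 to 0.725 m from the base axis. Payload 3.1 kg.
Tool frame: the origin (TCP) lies midway between the tips of the shut fingers; the grasp point (between the pads) lies 19 mm behind it (grip_depth is the distance from the TCP to the grasp point, in m); z points along the fingers, y is the direction in which the jaws open and shut (so a half turn about z gives the same grasp; the last joint's range is limited). The gripper opens to 85 mm and grips with 20 to 120 N. Pads are 22 mm wide; open, the fingers measure 114 mm over their backs; the gripper's body (76 mm by 85 mm) begins 54 mm behind the grasp point. The pads swing forward as they close: fully open they stand 13 mm farther back than shut.
Start: joints at [1.014, 0.048, 0.099, 1.622, 0, 1.443], TCP at [0.218, 0.477, 0.231] pointing down, gripper open.
Joint ranges: [-2.91, 2.91], [-0.99, 1.94], [-1.21, 1.42], [-2.12, 2.29], [-1.49, 1.47], [-3.14, 3.14]. Speed limits (rad/s): [2.79, 2.79, 3.14, 3.14, 3.14, 3.14].

INTERFACE

Orientations are given as a unit quaternion [w, x, y, z].
In Python, from workcell import observe, capture, close_job, grip_depth gives the robot as it stands.
- The arm moves only by the tool apply_moves, never from a script. Its argument "rows" is a list of rows, each a list of 3 entries, a list of its own where there are three numbers: the turn, a rotation vector about the tool's x, y, z in units of 120 degrees (1.0 is 120 degrees), then the shift along the tool's x, y, z in units of 200 mm (1.0 is 200 mm), then the closure, from 0 (fully open) to 1 (shut). In form: [[[ax, ay, az], [dx, dy, dz], jaw], ...]. A call has 1 to 10 rows; each row shifts and turns the pose as measured when the row begins, along the tool's axes as they then stand; what a row does not reach is not made up. A row lasts 1/8 s, in which the tool goes at most 62.5 mm and 10.7 degrees, less where a joint would pass 70% of its speed; a pose out of reach is approached as far as the arm can. A call with a number of a shift or a turn outside -1 to 1 is refused whole. A call with a gripper value outside its range is refused whole. The fingers move at their own pace and stop on an object; "newtons" is the grip in N (left out, the last holds). Time passes only in rows, so rows that do not move let the fingers close. It gives the time, the measured TCP pose, the force and the opening at its end, in the units of the state.
- observe(): the state, without advancing time (a new reading comes with each control period).
- capture(name): name is "scene" or "top" or "wrist"; returns a dict with "frame" (480x640x3 uint8, blue, green, red), "range_z" (480x640 float32, m along the optical axis (not along the pixel's ray), 0 where there is no reading), "fx", "fy", "cx", "cy" (pixels), "R" (3x3) and "t" (3): a world point X has camera coordinates R X + t. Camera axes: x right, y down, z forward; pixel columns grow to the right and rows downward; lengths in m; the calibration is good to about 2 mm. A picture is of the moment at which its call begins.
- close_job(): hands the job in, once; it reports no verdict.
The state is a dict: "time": time; "qpos": joint angles; "joint_velocities": joint speeds; "joint_torque": joint torques, N m; "eef_pos": TCP position; "eef_rot": TCP orientation; "wrist_force": force on the tool from outside, world axes, zero at the start; "ft_torque": the same for the moment, N m; "finger_gap": finger opening in m.
Only numpy, scipy, OpenCV 4.12 (cv2) and the standard library are available. Lean on these libraries where they do the work, as an engineer would, in place of code of your own. Each camera call takes 0.05 s, during which the arm holds its last target.

## Working session

There is one attempt and no reset: what is moved stays moved. The work goes in short steps, Python scripts to look and compute and a tool call to move; the robot and the scene stay as the last step left them, time stands still between calls to the robot, and variables do not carry over. Pictures are saved under pics/ and viewed, and the job is handed in when it is done.

Besides the shell and the picture viewer there is one more tool, called after "Request:" as name(argument=value, ...), one argument or row to a line, values as JSON. apply_moves: Moves the arm, as the interface text tells. Its arguments: {"type":"object","properties":{"rows":{"type":"array","items":{"type":"array"}},"newtons":{"type":"number"}},"required":["rows"]}

```bash
ls; mkdir -p pics; python3 - <<'E'
from workcell import *
import cv2,numpy as np,pickle
print(observe(),grip_depth)
for n in ["scene","top","wrist"]:
    c=capture(n); cv2.imwrite(f"pics/{n}0.png",c["frame"]); pickle.dump(c,open(f"{n}0.pkl","wb")); print(n,c["fx"],c["cx"],c["cy"],c["R"],c["t"])
E
```

```text
pics
{'time': 0.0, 'qpos': array([1.01418799e+00, 4.87327136e-02, 9.75939232e-02, 1.62202530e+00,
       2.04150411e-05, 1.44299237e+00]), 'joint_velocities': array([-0.00101822,  0.00128024,  0.00035427,  0.00142659, -0.00097158,
       -0.00131103]), 'joint_torque': array([-6.65563930e-04, -3.38778841e+01,  3.20017827e+01,  2.00184662e-02,
       -2.07948128e-04,  3.29133499e-06]), 'eef_pos': array([0.21796308, 0.47693324, 0.23012461]), 'eef_rot': array([-4.06885561e-04,  2.12763207e-01,  9.77103073e-01, -1.11180903e-03]), 'wrist_force': array([-0.99218856,  0.32290026, -0.16505947]), 'ft_torque': array([ 0.01943277, -0.01654993,  0.01595884]), 'finger_gap': 0.08527639747662463} 0.0187
scene 504.76393847264563 322.4767653697987 244.21697832115487 [[ 0.7654822   0.64311374 -0.02101724]
 [ 0.42871523 -0.53410179 -0.72865529]
 [-0.47983357  0.54876224 -0.68455806]] [-0.38558995 -0.11933274  1.18840204]
top 604.5759364312631 317.9502820503284 240.5825769056496 [[ 0.01462808 -0.99984542  0.00975425]
 [-0.98548709 -0.01606662 -0.16898835]
 [ 0.16911895 -0.00714072 -0.98556978]] [0.01572596 0.51418459 1.15454239]
wrist 340.5575071713873 313.473816833004 240.56977006543934 [[ 0.41659794  0.90909027 -0.00101748]
 [ 0.87343069 -0.39994575  0.27778089]
 [ 0.25212097 -0.11661164 -0.96064392]] [-0.52459799 -0.03526962  0.37748921]
```

View pics/scene0.png

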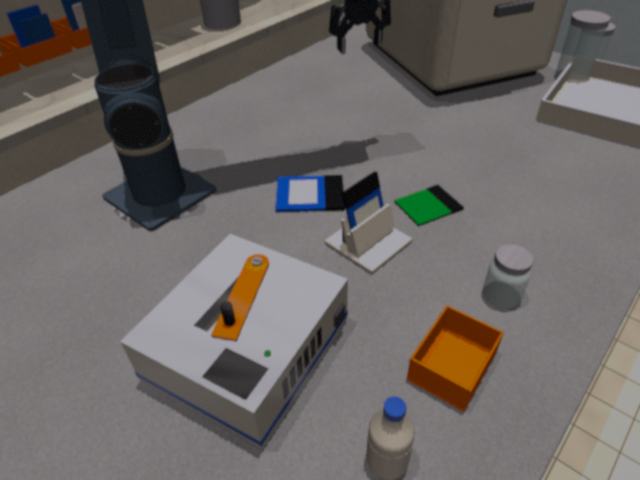

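View pics/top0.png

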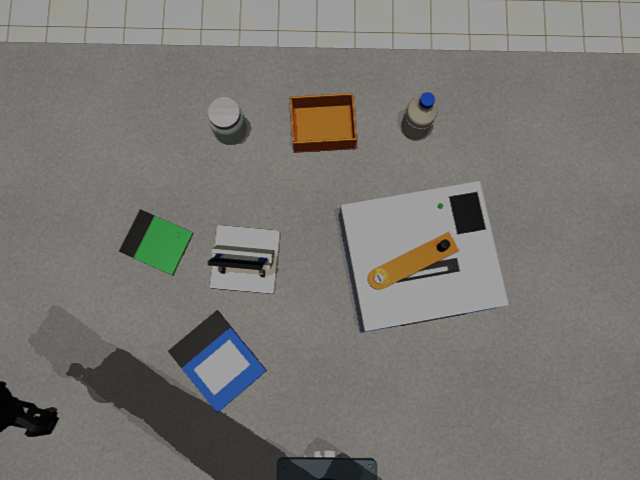

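View pics/wrist0.png

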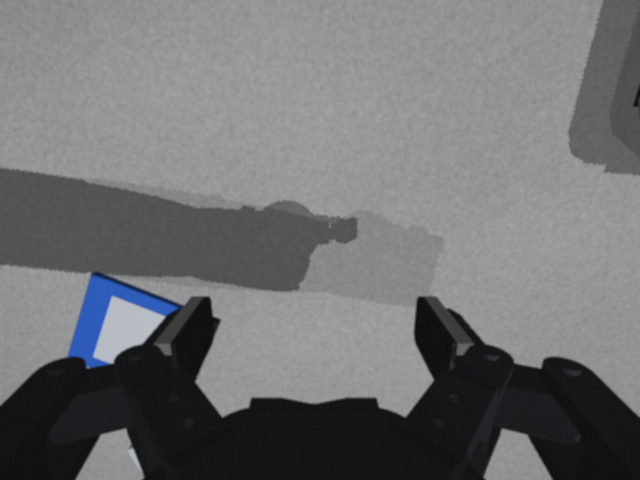

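The scene view shows the scanner at lower left with the knob at (228,313), and the plate in its stand at (365,205). In the top view the pivot is at (379,278), the knob at (445,245) and the stand at (245,260). The flat blue and green plates are decoys. Next I'll enlarge crops.

```bash
python3 - <<'E'
import cv2,pickle
c=pickle.load(open("top0.pkl","rb"))["frame"]
a=c[170:340,330:520]; cv2.imwrite("pics/tscan.png",cv2.resize(a,None,fx=4,fy=3.5,interpolation=cv2.INTER_CUBIC)) if 0 else cv2.imwrite("pics/tscan.png",cv2.resize(a,(760,680)[:2])[:600] if 0 else cv2.resize(a,(665,595),interpolation=cv2.INTER_CUBIC))
a=c[215:305,195:295]; cv2.imwrite("pics/tstand.png",cv2.resize(a,(600,540),interpolation=cv2.INTER_CUBIC))
s=pickle.load(open("scene0.pkl","rb"))["frame"]
a=s[165:275,310:430]; cv2.imwrite("pics/sstand.png",cv2.resize(a,(600,550),interpolation=cv2.INTER_CUBIC))
E
```

```text
(no output)
```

View pics/tscan.png

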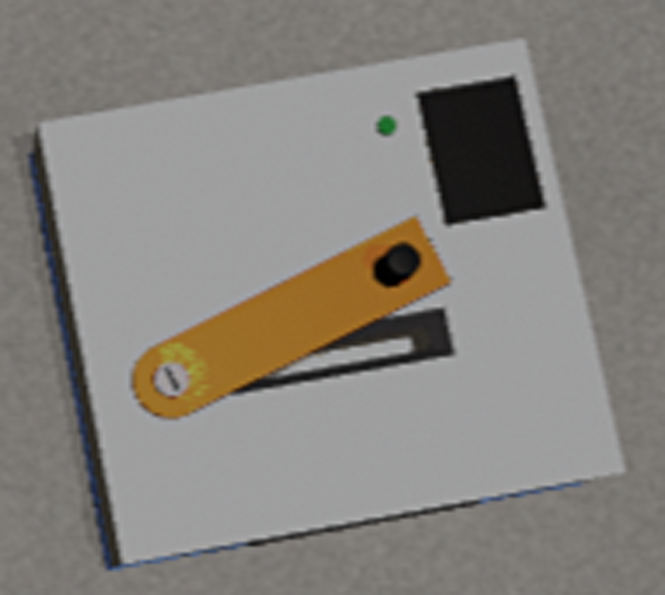

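View pics/tstand.png

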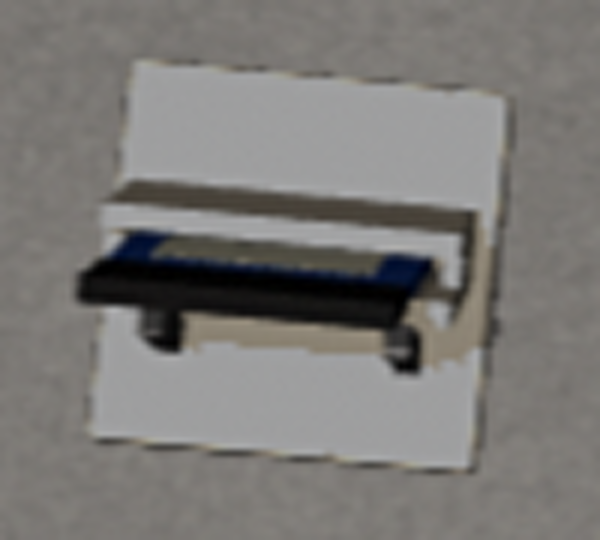

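View pics/sstand.png

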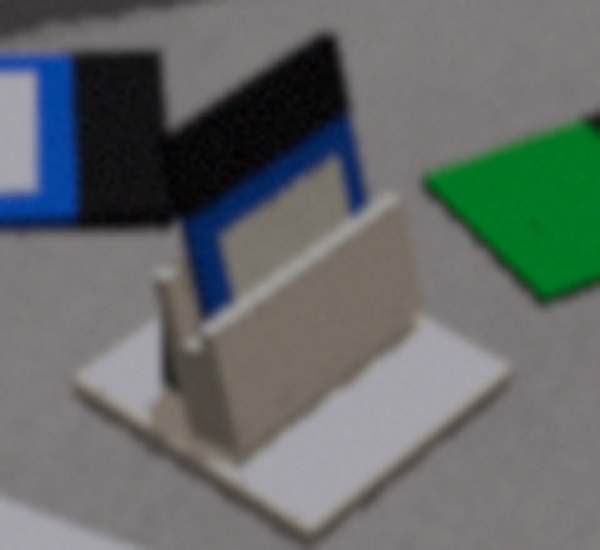

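```bash
cat > h.py <<'E'
import numpy as np,cv2,pickle
from scipy.spatial.transform import Rotation as Ro
def atz(c,u,v,z):
    d=np.array([(u-c["cx"])/c["fx"],(v-c["cy"])/c["fy"],1.0]); R=np.array(c["R"]);t=np.array(c["t"])
    o=-R.T@t; w=R.T@d; return o+w*(z-o[2])/w[2]
def cloud(c,u0,u1,v0,v1):
    v,u=np.mgrid[v0:v1,u0:u1]; z=c["range_z"][v0:v1,u0:u1]
    P=np.stack([(u-c["cx"])/c["fx"]*z,(v-c["cy"])/c["fy"]*z,z],-1)
    P=(P-np.array(c["t"]))@np.array(c["R"]); P[z==0]=np.nan
    return P
def proj(c,X):
    p=np.array(c["R"])@np.array(X)+np.array(c["t"]); return p[0]/p[2]*c["fx"]+c["cx"],p[1]/p[2]*c["fy"]+c["cy"]
E
python3 - <<'E'
from h import *
c=pickle.load(open("top0.pkl","rb"));s=pickle.load(open("scene0.pkl","rb"))
np.set_printoptions(precision=4,suppress=True)
f=lambda p:(330+p[0]/3.5,170+p[1]/3.5)
K=[atz(c,*f(p),.110) for p in [(40,122),(525,40),(625,470),(120,565)]]
A,B,C,D=K
print(np.array(K)); print("sizes",[np.linalg.norm(K[i]-K[(i+1)%4]) for i in range(4)])
ey=((A-B)+(D-C)); ey/=np.linalg.norm(ey); yaw=np.arctan2(-ey[0],ey[1])
ex2=((A-D)+(B-C)); print("yaw",yaw,np.arctan2(ex2[1],ex2[0]))
cen=np.mean(K,0); ex=np.array([np.cos(yaw),np.sin(yaw),0]); ey=np.array([-ex[1],ex[0],0])
sl=cen-0.03*ex; print("slot from housing",sl,"pivot pred",sl+.092*ey)
pv=atz(c,*f((171,379)),.121); kt=atz(c,*f((404,257)),.1565);print("pivot",pv,"knobtop",kt,np.linalg.norm((pv-kt)[:2]))
d=kt-pv; print("cover ang",np.arctan2(d@ex,-(d@ey)))
g=lambda p:(195+p[0]/6,215+p[1]/6)
S=np.array([atz(c,*g(p),.012) for p in [(133,62),(507,95),(473,468),(92,437)]])
print("stand",S,S.mean(0),[np.linalg.norm(S[i]-S[(i+1)%4]) for i in range(4)])
e=S[0]-S[1]+S[3]-S[2]; e2=S[0]-S[3]+S[1]-S[2]; print("syaw",np.arctan2(-e[0],e[1]),np.arctan2(e2[1],e2[0]))
# predicted plate & overlay
sy=(np.arctan2(-e[0],e[1])+np.arctan2(e2[1],e2[0]))/2
o=S.mean(0);o[2]=0
Rs=Ro.from_euler('z',sy).as_matrix()@Ro.from_euler('y',-.3).as_matrix()
b=o+[0,0,.025]; print("plate centre",b+Rs@[0,0,.06],"top",b+Rs@[0,0,.12])
for cc,n,sc in((c,"top",(195,295,215,305)),(s,"scene",(310,430,165,275))):
    u0,u1,v0,v1=sc; im=cv2.resize(cc["frame"][v0:v1,u0:u1],None,fx=5,fy=5,interpolation=cv2.INTER_CUBIC)
    for x in(-.004,.004):
        q=np.array([[(np.array(proj(cc,b+Rs@[x,y,z]))-[u0,v0])*5] for y,z in((-.048,0),(-.048,.12),(.048,.12),(.048,0))],np.int32)
        cv2.polylines(im,[q],True,(0,0,255) if x<0 else (0,255,255),1)
    cv2.imwrite(f"pics/ov_{n}.png",im)
# blue pixels/plate face depth check
P=cloud(s,310,430,165,275).reshape(-1,3); L=(P-b)@Rs
m=(abs(L[:,1])<.04)&(L[:,2]>.06)&(L[:,2]<.118)&(abs(L[:,0])<.02); print("face x local (exp +.004)",m.sum(),np.nanmedian(L[m,0]))
P=cloud(c,330,520,170,340).reshape(-1,3); print("top z",np.nanmedian(P[:,2]))
E
```

```text
[[ 0.5717 -0.0192  0.11  ]
 [ 0.622  -0.2833  0.11  ]
 [ 0.3891 -0.3289  0.11  ]
 [ 0.3357 -0.0629  0.11  ]]
sizes [np.float64(0.268805673752244), np.float64(0.2373283664896227), np.float64(0.27134165946705696), np.float64(0.2400570986814967)]
yaw 0.19321251085055519 0.1880415532578136
slot from housing [ 0.4502 -0.1793  0.11  ] pivot pred [ 0.4325 -0.089   0.11  ]
pivot [ 0.4323 -0.0885  0.121 ] knobtop [ 0.4931 -0.2044  0.1565] 0.130848027311245
cover ang 0.2900282000100141
stand [[0.5475 0.2295 0.012 ]
 [0.5382 0.1021 0.012 ]
 [0.4113 0.1103 0.012 ]
 [0.4197 0.2378 0.012 ]] [0.4792 0.1699 0.012 ] [np.float64(0.12773412506771673), np.float64(0.1271532284727584), np.float64(0.1277539836352787), np.float64(0.12809192824988658)]
syaw -0.06937254520854383 -0.064093845272418
plate centre [0.4615 0.1711 0.0823] top [0.4438 0.1723 0.1396]
face x local (exp +.004) 867 0.011933288631737302
top z 0.10797343298830707
```

```bash
python3 -c "
import cv2,numpy as np
a=cv2.imread('pics/ov_top.png');b=cv2.imread('pics/ov_scene.png')
a=cv2.resize(a,(400,360));b=cv2.resize(b,(400,367))[:360]
cv2.imwrite('pics/ov.png',np.hstack([a,b]))"
```

```text
(no output)
```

View pics/ov.png

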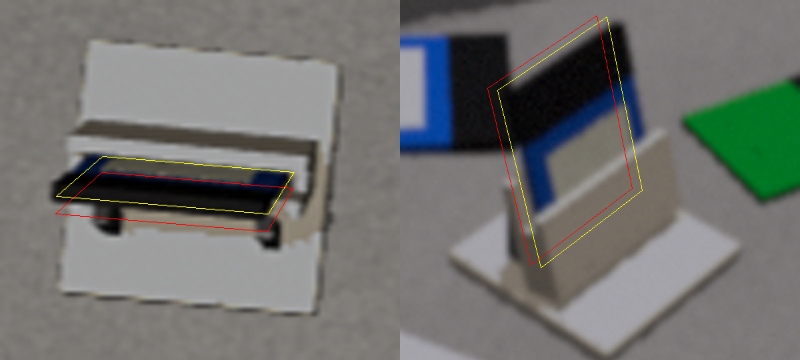

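The overlay is about 8 mm off in x, so the base isn't centred on the stand's slot. I'll fit the plate directly instead.

```bash
python3 - <<'E'
from h import *
from scipy.optimize import least_squares
c=pickle.load(open("top0.pkl","rb"));s=pickle.load(open("scene0.pkl","rb"))
np.set_printoptions(precision=4,suppress=True)
Rs=Ro.from_euler('z',-.0667).as_matrix()@Ro.from_euler('y',-.3).as_matrix()
b=np.array([.4792,.1699,.025])
u0,u1,v0,v1=310,430,165,275
P=cloud(s,u0,u1,v0,v1); L=(P-b)@Rs
m=(abs(L[...,1])<.06)&(L[...,2]>.058)&(L[...,2]<.14)&(L[...,0]>0)&(L[...,0]<.03)
print(m.sum())
Q=P[m]; A=np.c_[Q[:,1:],np.ones(len(Q))]; k,_,_,_=np.linalg.lstsq(A,Q[:,0],rcond=None)
r=Q[:,0]-A@k; g=abs(r)<.006; k,_,_,_=np.linalg.lstsq(A[g],Q[g,0],rcond=None)
n=np.array([1,-k[0],-k[1]]);n/=np.linalg.norm(n); print("normal",n,"lean",np.arcsin(n[2]),"yaw",np.arctan2(n[1],n[0]),"rms",r[g].std())
print("extent y",np.percentile(L[m][:,1],[0.5,2,98,99.5]),"z",np.percentile(L[m][:,2],[98,99.5]),"x",np.median(L[m][:,0]))
# top view: top-edge pixels
P=cloud(c,195,295,215,305);fr=c["frame"][215:305,195:295].astype(int); L=(P-b)@Rs
mm=(fr.max(-1)<40)&(P[...,2]>.1); print("top dark",mm.sum(),"x,y,z lo/hi",np.nanpercentile(P[mm],[1,50,99],axis=0)); print(np.nanpercentile(L[mm],[1,50,99],axis=0))
# cheeks tops
def ov(p,name):
    o=np.array([p[0],p[1],.025]);R=Ro.from_euler('z',p[2]).as_matrix()@Ro.from_euler('y',-p[3]).as_matrix()
    ims=[]
    for cc,(u0,u1,v0,v1) in((c,(195,295,215,305)),(s,(320,420,160,250))):
        im=cv2.resize(cc["frame"][v0:v1,u0:u1],None,fx=4,fy=4,interpolation=cv2.INTER_CUBIC); im=cv2.convertScaleAbs(im,alpha=1.5)
        for x in(-.004,.004):
            q=np.array([[(np.array(proj(cc,o+R@[x,y,z]))-[u0-.5,v0-.5])*4] for y,z in((-.048,0),(-.048,.12),(.048,.12),(.048,0))],np.int32)
            cv2.polylines(im,[q],True,(0,0,255) if x<0 else (0,255,255),1)
        ims.append(im)
    cv2.imwrite(name,np.hstack(ims))
ov([.4872,.1700,-.0667,.3],"pics/ovB.png")
E
```

```text
1164
normal [ 0.9487 -0.0816  0.3055] lean 0.31045274698647857 yaw -0.08582766214214499 rms 0.0017157977259157234
extent y [-0.0514 -0.0452  0.049   0.0513] z [0.1173 0.118 ] x 0.011817018842920428
top dark 405 x,y,z lo/hi [[0.4448 0.1278 0.1066]
 [0.4533 0.1741 0.1387]
 [0.4661 0.2202 0.1459]]
[[ 0.0025 -0.0439  0.0823]
 [ 0.0091  0.0031  0.117 ]
 [ 0.0109  0.0487  0.1245]]
```

View pics/ovB.png

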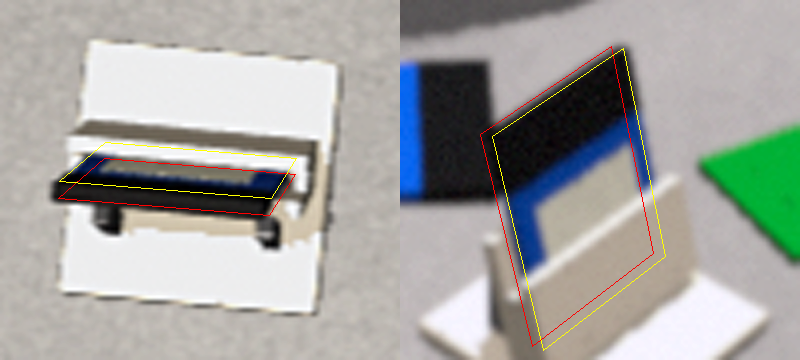

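```bash
cat >> h.py <<'E'
def tool(yaw,lean=0.0,az=0.0):
    "tool pointing down with jaw axis (y) at yaw; then tilted about world axis: z axis leaning like plate"
    y=np.array([np.cos(yaw),np.sin(yaw),0]); z=np.array([0,0,-1.]); x=np.cross(y,z)
    R=np.c_[x,y,z]
    # lean>0: tool z gets +component along jaw axis
    return Ro.from_matrix(R)*Ro.from_rotvec([-lean,0,0])
def cur():
    from workcell import observe
    o=observe(); q=o["eef_rot"]; return np.array(o["eef_pos"]),Ro.from_quat([q[1],q[2],q[3],q[0]]),o
def rows(way,nd=3):
    "way: list of (pos,Ro); prints relative rows from current"
    p,R,o=cur()
    print("t",o["time"],"p",p.round(4),"jawyaw",np.degrees(np.arctan2(*R.as_matrix()[1::-1,1])).round(1),"F",o["wrist_force"].round(1),"gap",round(o["finger_gap"],4))
    for P,Q in way:
        d=R.inv().apply(np.array(P)-p)/.2; r=(R.inv()*Q).as_rotvec()/np.radians(120)
        print([r.round(nd).tolist(),d.round(nd).tolist()]); p,R=np.array(P),Q
def line(P,Q,n):
    p,R,_=cur(); rv=(R.inv()*Q).as_rotvec()
    return [(p+(np.array(P)-p)*(i+1)/n,R*Ro.from_rotvec(rv*(i+1)/n)) for i in range(n)]
E
python3 - <<'E'
from h import *
rows(line([.493,-.204,.23],tool(.48),14))
E
```

```text
t 0.15 p [0.218  0.4771 0.2304] jawyaw 65.4 F [-0.5 -0.2  0.1] gap 0.0855
[[-0.0, 0.0, 0.023], [-0.19, -0.18, 0.0]]
[[-0.0, 0.0, 0.023], [-0.199, -0.171, 0.0]]
[[-0.0, 0.0, 0.023], [-0.207, -0.162, 0.0]]
[[-0.0, 0.0, 0.023], [-0.214, -0.152, 0.0]]
[[-0.0, 0.0, 0.023], [-0.221, -0.141, 0.0]]
[[-0.0, 0.0, 0.023], [-0.227, -0.131, 0.0]]
[[-0.0, 0.0, 0.023], [-0.233, -0.12, 0.0]]
[[-0.0, 0.0, 0.023], [-0.239, -0.109, 0.0]]
[[-0.0, 0.0, 0.023], [-0.244, -0.097, 0.0]]
[[-0.0, 0.0, 0.023], [-0.248, -0.086, 0.0]]
[[-0.0, 0.0, 0.023], [-0.252, -0.074, 0.0]]
[[-0.0, 0.0, 0.023], [-0.255, -0.062, 0.0]]
[[-0.0, 0.0, 0.023], [-0.258, -0.05, 0.0]]
[[-0.0, 0.0, 0.023], [-0.26, -0.038, 0.0]]
```

Request:
apply_moves(
  rows=[
    [[0,0,0.023],[-0.19,-0.18,0],0],
    [[0,0,0.023],[-0.2,-0.17,0],0],
    [[0,0,0.023],[-0.207,-0.162,0],0],
    [[0,0,0.023],[-0.214,-0.152,0],0],
    [[0,0,0.023],[-0.22,-0.14,0],0],
    [[0,0,0.023],[-0.227,-0.13,0],0],
    [[0,0,0.023],[-0.233,-0.12,0],0],
    [[0,0,0.023],[-0.24,-0.11,0],0],
    [[0,0,0.023],[-0.244,-0.097,0],0],
  ],
  newtons=30,
)

```text
time: 1.27
eef_pos: [0.3949, 0.0276, 0.2273]
eef_rot: [0.0, 0.42, 0.907, -0.002]
wrist_force: [1.8, -0.2, 0.1]
finger_gap: 0.0854
```

```bash
python3 - <<'E'
from h import *
rows(line([.493,-.204,.23],tool(.48),6))
E
```

```text
t 1.275 p [0.3949 0.0276 0.2273] jawyaw 40.3 F [ 1.8 -0.2  0.1] gap 0.0854
[[-0.0, 0.0, 0.018], [-0.2, -0.062, -0.002]]
[[-0.0, 0.0, 0.018], [-0.202, -0.055, -0.002]]
[[-0.0, 0.0, 0.018], [-0.204, -0.047, -0.002]]
[[-0.0, 0.0, 0.018], [-0.206, -0.04, -0.002]]
[[-0.0, 0.0, 0.018], [-0.207, -0.032, -0.002]]
[[-0.0, 0.0, 0.018], [-0.208, -0.024, -0.002]]
```

Request:
apply_moves(
  rows=[
    [[0,0,0.018],[-0.2,-0.062,0],0],
    [[0,0,0.018],[-0.2,-0.055,0],0],
    [[0,0,0.018],[-0.204,-0.047,0],0],
    [[0,0,0.018],[-0.206,-0.04,0],0],
    [[0,0,0.018],[-0.207,-0.032,0],0],
    [[0,0,0.018],[-0.208,-0.024,0],0],
    [[0,0,0],[0,0,0],0],
  ],
)

```text
time: 2.15
eef_pos: [0.4926, -0.2155, 0.2241]
eef_rot: [-0.002, 0.526, 0.85, -0.002]
wrist_force: [-0.1, -0.0, -0.7]
finger_gap: 0.0852
```

```bash
python3 - <<'E'
from h import *
from workcell import *
c=capture("wrist"); cv2.imwrite("pics/w1.png",c["frame"]); pickle.dump(c,open("w1.pkl","wb"))
rows(line([.493,-.204,.127],tool(.48),4))
print(proj(c,[.493,-.204,.1565]))
E
```

```text
t 2.2 p [ 0.4921 -0.214   0.2245] jawyaw 26.6 F [ 0.1  0.1 -0.1] gap 0.0853
[[-0.001, -0.0, -0.002], [0.01, 0.007, 0.122]]
[[-0.001, -0.0, -0.002], [0.011, 0.007, 0.122]]
[[-0.001, -0.0, -0.002], [0.011, 0.007, 0.122]]
[[-0.001, -0.0, -0.002], [0.011, 0.007, 0.122]]
(np.float64(321.9834807710686), np.float64(241.02120898793626))
```

View pics/w1.png

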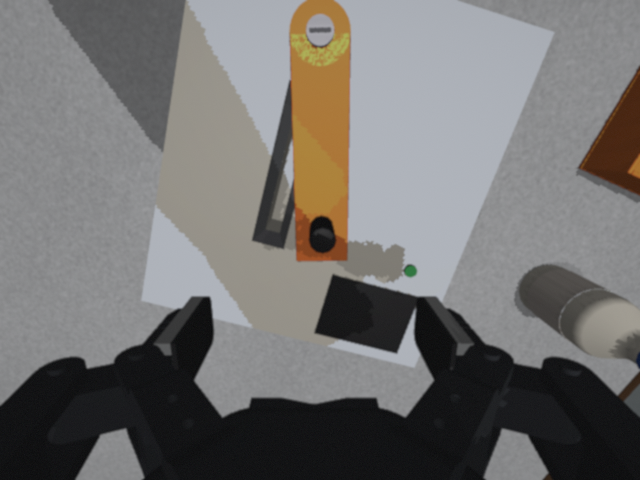

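The knob top is at about (321,238) and I predicted (322,241), so the two agree. I'll descend around it.

Request:
apply_moves(
  rows=[
    [[0,0,0],[0.011,0.007,0.122],0],
    [[0,0,0],[0.011,0.007,0.122],0],
    [[0,0,0],[0.011,0.007,0.122],0],
    [[0,0,0],[0.01,0.007,0.12],0],
    [[0,0,0],[0,0,0],0],
  ],
)

```text
time: 2.82
eef_pos: [0.491, -0.1977, 0.1257]
eef_rot: [-0.003, 0.523, 0.852, -0.001]
wrist_force: [0.3, 0.6, 0.3]
finger_gap: 0.0854
```

```bash
python3 - <<'E'
from h import *
rows(line([.493,-.204,.127],tool(.48),1))
E
```

```text
t 2.825 p [ 0.491  -0.1977  0.1257] jawyaw 26.9 F [0.3 0.6 0.3] gap 0.0854
[[-0.002, -0.002, -0.005], [-0.033, -0.005, -0.006]]
```

Request:
apply_moves(
  rows=[
    [[0,0,0],[-0.035,-0.005,0],0],
    [[0,0,0],[0,0,0],0.4],
    [[0,0,0],[0,0,0],1],
    [[0,0,0],[0,0,0],1],
    [[0,0,0],[0,0,0],1],
    [[0,0,0],[0,0,0],1],
  ],
  newtons=25,
)

```text
time: 3.58
eef_pos: [0.4954, -0.2055, 0.1307]
eef_rot: [0.001, 0.523, 0.853, -0.001]
wrist_force: [0.3, -0.1, -1.1]
finger_gap: 0.0168
```

```bash
python3 - <<'E'
from h import *
pv=np.array([.4323,-.0888]);way=[]
p,R,o=cur(); d=p[:2]-pv; print("r",np.hypot(*d)); th0=np.arctan2(d[1],d[0]); print("theta",th0+np.pi/2-.19)
r=.130; tgt=1.35-np.pi/2+.19; N=12; rz=Ro.from_rotvec
for i in range(N):
    a=(tgt-th0)*(i+1)/N
    way.append((np.r_[pv+r*np.array([np.cos(th0+a),np.sin(th0+a)]),p[2]],rz([0,0,a])*R))
rows(way)
E
```

```text
r 0.13268316388051787
theta 0.3057458103596677
t 3.575 p [ 0.4954 -0.2055  0.1307] jawyaw 27.0 F [ 0.3 -0.1 -1.1] gap 0.0168
[[-0.0, -0.0, -0.042], [0.017, 0.056, -0.0]]
[[-0.0, -0.0, -0.042], [0.004, 0.056, -0.0]]
[[-0.0, -0.0, -0.042], [0.004, 0.056, -0.0]]
[[-0.0, -0.0, -0.042], [0.004, 0.056, -0.0]]
[[-0.0, -0.0, -0.042], [0.004, 0.056, -0.0]]
[[-0.0, -0.0, -0.042], [0.004, 0.056, -0.0]]
[[-0.0, -0.0, -0.042], [0.004, 0.056, -0.0]]
[[-0.0, -0.0, -0.042], [0.004, 0.056, -0.0]]
[[-0.0, -0.0, -0.042], [0.004, 0.056, -0.0]]
[[-0.0, -0.0, -0.042], [0.004, 0.056, -0.0]]
[[-0.0, -0.0, -0.042], [0.004, 0.056, -0.0]]
[[-0.0, -0.0, -0.042], [0.004, 0.056, -0.0]]
```

Request:
apply_moves(
  rows=[
    [[0,0,-0.042],[0.01,0.056,0],1],
    [[0,0,-0.042],[0.006,0.056,0],1],
    [[0,0,-0.042],[0.004,0.056,0],1],
    [[0,0,-0.042],[0.004,0.056,0],1],
    [[0,0,-0.042],[0.004,0.056,0],1],
    [[0,0,-0.042],[0.004,0.056,0],1],
  ],
)

```text
time: 4.32
eef_pos: [0.5454, -0.159, 0.1307]
eef_rot: [0.003, 0.277, 0.961, -0.001]
wrist_force: [0.8, 0.8, 0.3]
finger_gap: 0.0172
```

```bash
cat > arc.py <<'E'
from h import *
pv=np.array([.4323,-.0888]);way=[]
p,R,o=cur(); d=p[:2]-pv; print("r",np.hypot(*d)); th0=np.arctan2(d[1],d[0]); print("theta",th0+np.pi/2-.19)
r=.130; tgt=1.38-np.pi/2+.19; N=7; rz=Ro.from_rotvec
for i in range(N):
    a=(tgt-th0)*(i+1)/N
    way.append((np.r_[pv+r*np.array([np.cos(th0+a),np.sin(th0+a)]),p[2]],rz([0,0,a])*R))
rows(way)
E
python3 arc.py
```

```text
r 0.13311051409539867
theta 0.8253223621339107
t 4.325 p [ 0.5454 -0.159   0.1307] jawyaw 57.9 F [0.8 0.8 0.3] gap 0.0172
[[-0.0, -0.0, -0.038], [0.018, 0.051, -0.0]]
[[-0.0, -0.0, -0.038], [0.002, 0.051, -0.0]]
[[-0.0, -0.0, -0.038], [0.002, 0.051, -0.0]]
[[-0.0, -0.0, -0.038], [0.002, 0.051, -0.0]]
[[-0.0, -0.0, -0.038], [0.002, 0.051, -0.0]]
[[-0.0, -0.0, -0.038], [0.002, 0.051, -0.0]]
[[-0.0, -0.0, -0.038], [0.002, 0.051, -0.0]]
```

Request:
apply_moves(
  rows=[
    [[0,0,-0.04],[0.012,0.054,0],1],
    [[0,0,-0.04],[0.005,0.054,0],1],
    [[0,0,-0.04],[0.004,0.054,0],1],
    [[0,0,-0.04],[0.004,0.054,0],1],
    [[0,0,-0.04],[0.004,0.054,0],1],
    [[0,0,-0.04],[0.004,0.054,0],1],
    [[0,0,-0.04],[0.004,0.054,0],1],
    [[0,0,0],[0,0,0],1],
    [[0,0,0],[0,0,0],1],
  ],
)

```text
time: 5.45
eef_pos: [0.5654, -0.0821, 0.1307]
eef_rot: [0.006, -0.02, 1.0, -0.001]
wrist_force: [-0.1, 0.1, 0.7]
finger_gap: 0.0168
```

```bash
python3 arc.py|head -3; python3 - <<'E'
from h import *
from workcell import *
c=capture("top"); cv2.imwrite("pics/t2.png",c["frame"])
E
```

```text
r 0.1332456812312539
theta 1.4312538277962172
t 5.45 p [ 0.5654 -0.0821  0.1307] jawyaw 92.3 F [-0.1  0.1  0.7] gap 0.0168
```

View pics/t2.png

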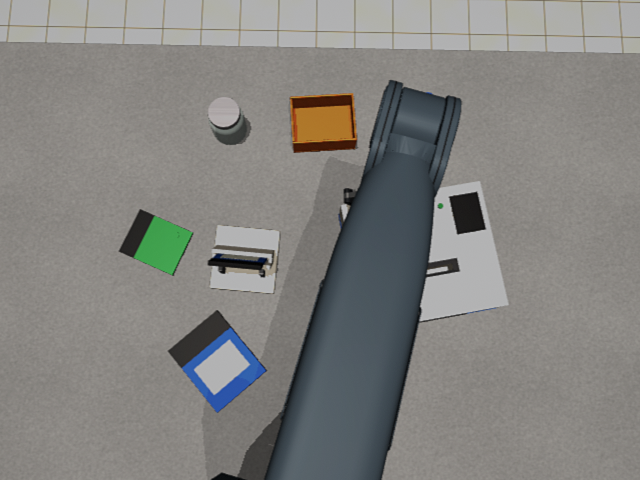

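Request:
apply_moves(
  rows=[
    [[0,0,0],[0,0,0],0.5],
    [[0,0,0],[0,0,0],0],
    [[0,0,0],[0,0,0],0],
    [[0,0,0],[0,0,-0.1],0],
    [[0,0,0],[0,0,-0.25],0],
    [[0,0,0],[0,0,-0.25],0],
  ],
)

```text
time: 6.25
eef_pos: [0.5605, -0.0832, 0.2465]
eef_rot: [-0.001, -0.018, 1.0, -0.0]
wrist_force: [0.5, 0.3, -0.6]
finger_gap: 0.0857
```

```bash
cat > pre.py <<'E'
from h import *
import sys
b=np.array([.487,.172,.025]); h=float(sys.argv[1]); n=int(sys.argv[2])
Q=tool(-.0667,.30); up=-Q.as_matrix()[:,2]; print(up,b+up*h)
rows(line(b+up*h,Q,n))
E
python3 pre.py .21 12
```

```text
[-0.29486308  0.01969659  0.95533649] [0.42507875 0.17613628 0.22562066]
t 6.25 p [ 0.5605 -0.0832  0.2465] jawyaw 92.1 F [ 0.5  0.3 -0.6] gap 0.0857
[[-0.009, -0.01, 0.066], [0.052, 0.11, 0.009]]
[[-0.009, -0.01, 0.066], [0.067, 0.102, 0.009]]
[[-0.009, -0.01, 0.066], [0.081, 0.091, 0.01]]
[[-0.009, -0.01, 0.066], [0.093, 0.079, 0.01]]
[[-0.009, -0.01, 0.066], [0.103, 0.065, 0.009]]
[[-0.009, -0.01, 0.066], [0.111, 0.05, 0.008]]
[[-0.009, -0.01, 0.066], [0.117, 0.034, 0.006]]
[[-0.009, -0.01, 0.066], [0.121, 0.018, 0.004]]
[[-0.009, -0.01, 0.066], [0.122, 0.001, 0.002]]
[[-0.009, -0.01, 0.066], [0.121, -0.016, -0.001]]
[[-0.009, -0.01, 0.066], [0.118, -0.033, -0.004]]
[[-0.009, -0.01, 0.066], [0.112, -0.048, -0.007]]
```

Request:
apply_moves(
  rows=[
    [[-0.009,-0.01,0.066],[0.05,0.11,0],0],
    [[-0.009,-0.01,0.066],[0.067,0.1,0],0],
    [[-0.009,-0.01,0.066],[0.08,0.09,0],0],
    [[-0.009,-0.01,0.066],[0.093,0.079,0],0],
    [[-0.009,-0.01,0.066],[0.103,0.065,0],0],
    [[-0.009,-0.01,0.066],[0.11,0.05,0],0],
    [[-0.009,-0.01,0.066],[0.117,0.034,0],0],
    [[-0.009,-0.01,0.066],[0.12,0.018,0],0],
    [[-0.009,-0.01,0.066],[0.12,0,0],0],
    [[-0.009,-0.01,0.066],[0.12,-0.016,0],0],
  ],
)

```text
time: 7.5
eef_pos: [0.4541, 0.1347, 0.2486]
eef_rot: [0.104, 0.641, 0.754, 0.093]
wrist_force: [-0.6, -0.3, -0.1]
finger_gap: 0.0853
```

```bash
python3 pre.py .21 3
```

```text
[-0.29486308  0.01969659  0.95533649] [0.42507875 0.17613628 0.22562066]
t 7.5 p [0.4541 0.1347 0.2486] jawyaw 9.6 F [-0.6 -0.3 -0.1] gap 0.0853
[[-0.003, -0.004, 0.036], [0.077, -0.045, 0.024]]
[[-0.003, -0.004, 0.036], [0.074, -0.051, 0.023]]
[[-0.003, -0.004, 0.036], [0.07, -0.057, 0.022]]
```

Request:
apply_moves(
  rows=[
    [[-0.003,-0.004,0.036],[0.077,-0.045,0.024],0],
    [[-0.003,-0.004,0.036],[0.074,-0.05,0.023],0],
    [[-0.003,-0.004,0.036],[0.07,-0.057,0.022],0],
    [[0,0,0],[0,0,0],0],
  ],
)

```text
time: 8.0
eef_pos: [0.4233, 0.1785, 0.2257]
eef_rot: [0.109, 0.724, 0.673, 0.105]
wrist_force: [-0.5, 0.1, 0.3]
finger_gap: 0.085
```

```bash
python3 pre.py .21 1; python3 - <<'E'
from h import *
from workcell import *
c=capture("wrist"); pickle.dump(c,open("w2.pkl","wb"))
s=capture("scene"); pickle.dump(s,open("s2.pkl","wb"))
t=capture("top"); pickle.dump(t,open("t2.pkl","wb"))
Q=tool(-.0667,.30); M=Q.as_matrix(); up=-M[:,2]; n=M[:,1]; w=M[:,0]; b=np.array([.487,.172,.025])
im=c["frame"].copy()
for x in(-.004,.004):
    q=np.array([[proj(c,b+n*x+w*y+up*z)] for y,z in((-.048,.04),(-.048,.12),(.048,.12),(.048,.04))],np.int32)
    cv2.polylines(im,[q],True,(0,0,255) if x<0 else (0,255,255),1)
cv2.imwrite("pics/w2.png",im)
cv2.imwrite("pics/s2.png",s["frame"]); 
E
```

```text
[-0.29486308  0.01969659  0.95533649] [0.42507875 0.17613628 0.22562066]
t 8.0 p [0.4233 0.1785 0.2257] jawyaw -4.2 F [-0.5  0.1  0.3] gap 0.085
[[0.002, -0.001, -0.003], [-0.011, 0.009, 0.003]]
```

View pics/w2.png

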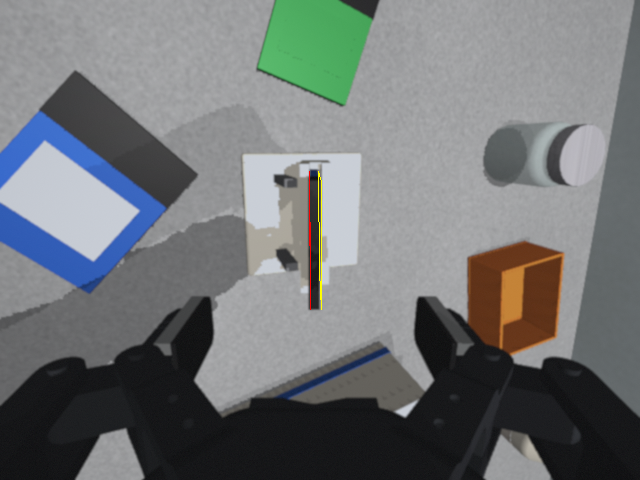

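View pics/s2.png

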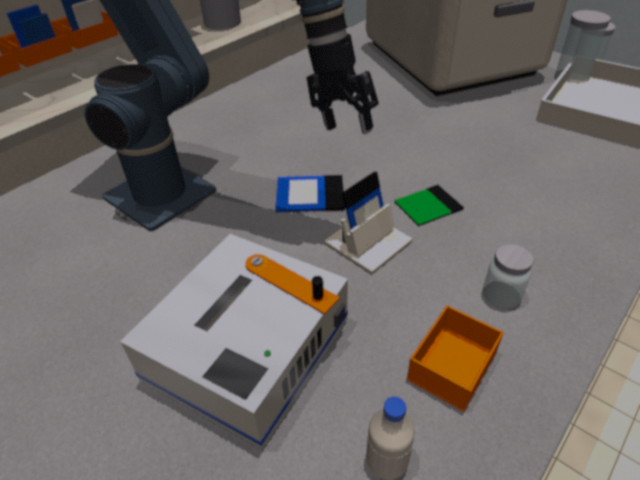

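The cover is wide open, with the slot clear at (223,302) in the scene view. In the wrist view the plate edge lies inside the overlay (x≈315, y 170–309). I'll descend along the lean.

Request:
apply_moves(
  rows=[
    [[0.002,0,-0.003],[-0.011,0.009,0.1],0],
    [[0,0,0],[0,0,0.15],0],
    [[0,0,0],[0,0,0.15],0],
    [[0,0,0],[0,0,0.13],0],
    [[0,0,0],[0,0,0],0],
  ],
)

```text
time: 8.78
eef_pos: [0.4637, 0.1699, 0.1281]
eef_rot: [0.111, 0.724, 0.673, 0.106]
wrist_force: [-0.8, -0.7, 0.4]
finger_gap: 0.0854
```

```bash
python3 pre.py .076 1
```

```text
[-0.29486308  0.01969659  0.95533649] [0.46459041 0.17349694 0.09760557]
t 8.775 p [0.4637 0.1699 0.1281] jawyaw -4.2 F [-0.8 -0.7  0.4] gap 0.0854
[[0.004, -0.001, -0.003], [0.017, -0.044, 0.146]]
```

Request:
apply_moves(
  rows=[
    [[0.004,0,-0.003],[0.017,-0.044,0.05],0],
    [[0,0,0],[0,0,0.05],0],
    [[0,0,0],[0,0,0.03],0],
    [[0,0,0],[0,0,0],0],
  ],
)

```text
time: 9.28
eef_pos: [0.4655, 0.1738, 0.1029]
eef_rot: [0.11, 0.722, 0.675, 0.105]
wrist_force: [-0.0, -0.2, -0.0]
finger_gap: 0.0853
```

```bash
python3 pre.py .076 1
```

```text
[-0.29486308  0.01969659  0.95533649] [0.46459041 0.17349694 0.09760557]
t 9.275 p [0.4655 0.1738 0.1029] jawyaw -3.8 F [-0.  -0.2 -0. ] gap 0.0853
[[0.002, -0.002, -0.0], [-0.002, -0.012, 0.024]]
```

Request:
apply_moves(
  rows=[
    [[0.002,-0.002,0],[0,-0.012,0.022],0],
    [[0,0,0],[0,0,0],0.5],
    [[0,0,0],[0,0,0],0.8],
    [[0,0,0],[0,0,0],1],
    [[0,0,0],[0,0,0],1],
    [[0,0,0],[0,0,0],1],
    [[0,0,0],[0,0,0],1],
  ],
  newtons=45,
)

```text
time: 10.15
eef_pos: [0.4651, 0.1744, 0.099]
eef_rot: [0.11, 0.722, 0.675, 0.103]
wrist_force: [0.2, -0.3, -0.3]
finger_gap: 0.0079
```

```bash
python3 pre.py .076 1;python3 - <<'E'
from h import *
from workcell import *
s=capture("scene"); cv2.imwrite("pics/s3.png",cv2.resize(s["frame"][120:290,270:450],(630,595),interpolation=cv2.INTER_CUBIC))
E
```

```text
[-0.29486308  0.01969659  0.95533649] [0.46459041 0.17349694 0.09760557]
t 10.15 p [0.4651 0.1744 0.099 ] jawyaw -3.8 F [ 0.2 -0.3 -0.3] gap 0.0079
[[0.001, -0.0, -0.0], [-0.005, -0.004, 0.006]]
```

View pics/s3.png

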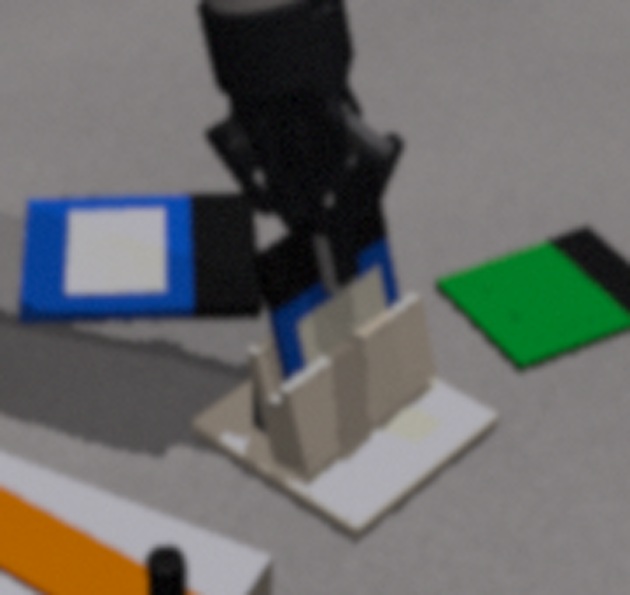

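Request:
apply_moves(
  rows=[
    [[0,0,0],[0,0,-0.04],1],
    [[0,0,0],[0,0,-0.05],1],
    [[0,0,0],[0,0,-0.05],1],
    [[0,0,0],[0,0,-0.05],1],
  ],
)

```text
time: 10.7
eef_pos: [0.4522, 0.1747, 0.1362]
eef_rot: [0.11, 0.722, 0.675, 0.102]
wrist_force: [-0.3, -0.6, -0.7]
finger_gap: 0.0075
```

```bash
python3 pre.py .21 8
```

```text
[-0.29486308  0.01969659  0.95533649] [0.42507875 0.17613628 0.22562066]
t 10.7 p [0.4522 0.1747 0.1362] jawyaw -3.8 F [-0.3 -0.6 -0.7] gap 0.0075
[[0.0, 0.0, -0.0], [-0.0, 0.0, -0.058]]
[[0.0, 0.0, -0.0], [-0.0, 0.0, -0.058]]
[[0.0, 0.0, -0.0], [-0.0, 0.0, -0.058]]
[[0.0, 0.0, -0.0], [-0.0, 0.0, -0.058]]
[[0.0, 0.0, -0.0], [-0.0, 0.0, -0.058]]
[[0.0, 0.0, -0.0], [-0.0, 0.0, -0.058]]
[[0.0, 0.0, -0.0], [-0.0, 0.0, -0.058]]
[[0.0, 0.0, -0.0], [-0.0, 0.0, -0.058]]
```

Request:
apply_moves(
  rows=[
    [[0,0,0],[0,0,-0.058],1],
    [[0,0,0],[0,0,-0.058],1],
    [[0,0,0],[0,0,-0.058],1],
    [[0,0,0],[0,0,-0.06],1],
    [[0,0,0],[0,0,-0.07],1],
    [[0,0,0],[0,0,-0.08],1],
    [[0,0,0],[0,0,-0.1],1],
    [[0,0,0],[0,0,-0.1],1],
    [[0,0,0],[0,0,-0.1],1],
  ],
)

```text
time: 11.82
eef_pos: [0.4085, 0.1777, 0.2758]
eef_rot: [0.109, 0.722, 0.675, 0.102]
wrist_force: [-0.3, 0.6, -0.6]
finger_gap: 0.0069
```

```bash
python3 - <<'E'
from h import *
from workcell import *
p,R,o=cur(); print(p,o["finger_gap"],o["wrist_force"])
s=capture("scene"); cv2.imwrite("pics/s4.png",s["frame"])
t=capture("top"); pickle.dump(t,open("t4.pkl","wb")); cv2.imwrite("pics/t4.png",cv2.resize(t["frame"][170:340,330:520],(665,595),interpolation=cv2.INTER_CUBIC))
E
```

```text
[0.40852699 0.17767317 0.27582422] 0.006872944822439637 [-0.31510813  0.5829143  -0.63739619]
```

View pics/s4.png

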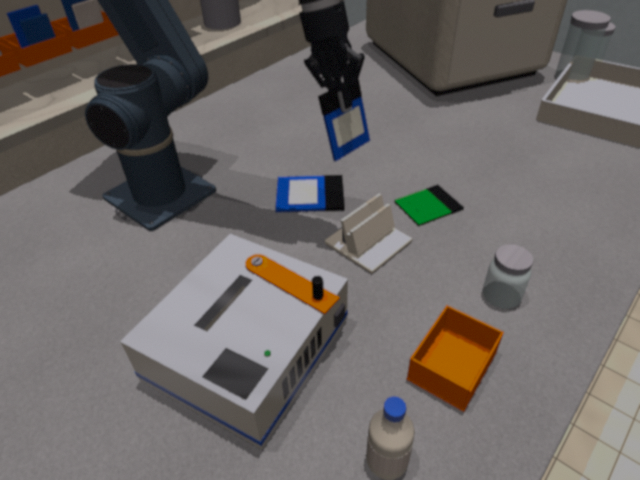

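View pics/t4.png

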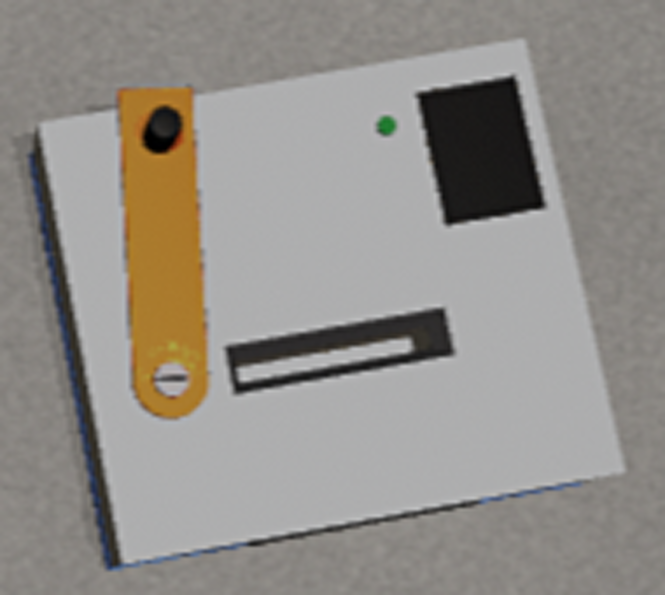

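```bash
python3 - <<'E'
from h import *
np.set_printoptions(precision=4,suppress=True)
c=pickle.load(open("t4.pkl","rb"))
f=lambda p:(330+p[0]/3.5-.36,170+p[1]/3.5-.36)
for z in (.11,):
    K=np.array([atz(c,*f(p),z) for p in [(227,347),(443,310),(453,354),(235,393)]])
    print(K,K.mean(0),[np.linalg.norm(K[i]-K[(i+1)%4]) for i in range(4)])
    e=K[0]-K[1]+K[3]-K[2]; print("yaw",np.arctan2(-e[0],e[1]))
rows(line([.452,-.1785,.30],tool(.19),13))
E
```

```text
[[ 0.4517 -0.1188  0.11  ]
 [ 0.4733 -0.2342  0.11  ]
 [ 0.4498 -0.239   0.11  ]
 [ 0.4272 -0.1229  0.11  ]] [ 0.4505 -0.1787  0.11  ] [np.float64(0.11741795410554387), np.float64(0.023996015767161472), np.float64(0.11826070960496932), np.float64(0.024766099047935402)]
yaw 0.18896472111942061
t 11.925 p [0.4098 0.1782 0.2784] jawyaw -3.8 F [ 1.   0.4 -1.4] gap 0.0073
[[0.011, 0.001, -0.009], [-0.136, 0.027, -0.001]]
[[0.011, 0.001, -0.009], [-0.136, 0.024, -0.002]]
[[0.011, 0.001, -0.009], [-0.137, 0.021, -0.002]]
[[0.011, 0.001, -0.009], [-0.137, 0.019, -0.003]]
[[0.011, 0.001, -0.009], [-0.137, 0.016, -0.004]]
[[0.011, 0.001, -0.009], [-0.138, 0.013, -0.005]]
[[0.011, 0.001, -0.009], [-0.138, 0.01, -0.006]]
[[0.011, 0.001, -0.009], [-0.138, 0.007, -0.006]]
[[0.011, 0.001, -0.009], [-0.138, 0.004, -0.007]]
[[0.011, 0.001, -0.009], [-0.138, 0.002, -0.007]]
[[0.011, 0.001, -0.009], [-0.138, -0.001, -0.008]]
[[0.011, 0.001, -0.009], [-0.138, -0.004, -0.008]]
[[0.011, 0.001, -0.009], [-0.138, -0.007, -0.008]]
```

Request:
apply_moves(
  rows=[
    [[0.011,0.001,-0.009],[-0.136,0.027,0],1],
    [[0.011,0.001,-0.009],[-0.136,0.024,-0.002],1],
    [[0.011,0.001,-0.009],[-0.137,0.02,-0.002],1],
    [[0.011,0.001,-0.009],[-0.137,0.02,-0.003],1],
    [[0.011,0.001,-0.009],[-0.137,0.016,-0.004],1],
    [[0.011,0.001,-0.009],[-0.138,0.013,-0.005],1],
    [[0.011,0.001,-0.009],[-0.138,0.01,-0.006],1],
    [[0.011,0.001,-0.009],[-0.138,0.007,-0.006],1],
    [[0.011,0.001,-0.009],[-0.138,0.004,-0.007],1],
    [[0.011,0.001,-0.009],[-0.138,0.002,-0.007],1],
  ],
)

```text
time: 13.18
eef_pos: [0.4426, -0.1036, 0.2909]
eef_rot: [0.025, 0.658, 0.752, 0.019]
wrist_force: [0.4, -0.7, -2.2]
finger_gap: 0.0077
```

```bash
python3 - <<'E'
from h import *
rows(line([.4503,-.179,.30],tool(.19),4))
E
```

```text
t 13.175 p [ 0.4426 -0.1036  0.2909] jawyaw 7.7 F [ 0.4 -0.7 -2.2] gap 0.0077
[[0.007, 0.002, -0.007], [-0.095, -0.002, -0.01]]
[[0.007, 0.002, -0.007], [-0.095, -0.004, -0.011]]
[[0.007, 0.002, -0.007], [-0.095, -0.005, -0.011]]
[[0.007, 0.002, -0.007], [-0.095, -0.007, -0.011]]
```

Request:
apply_moves(
  rows=[
    [[0.007,0.002,-0.007],[-0.095,-0.002,-0.01],1],
    [[0.007,0.002,-0.007],[-0.095,-0.004,-0.01],1],
    [[0.007,0.002,-0.007],[-0.09,-0.005,-0.01],1],
    [[0.007,0.002,-0.007],[-0.08,-0.007,-0.01],1],
    [[0,0,0],[0,0,0],1],
  ],
)

```text
time: 13.8
eef_pos: [0.4504, -0.1805, 0.2951]
eef_rot: [-0.003, 0.637, 0.771, 0.0]
wrist_force: [-0.1, 0.2, -0.9]
finger_gap: 0.0076
```

```bash
python3 - <<'E'
from h import *
rows(line([.4503,-.179,.30],tool(.19),1))
E
```

```text
t 13.8 p [ 0.4504 -0.1805  0.2951] jawyaw 10.9 F [-0.1  0.2 -0.9] gap 0.0076
[[-0.002, -0.003, 0.0], [0.008, 0.001, -0.024]]
```

```bash
cat > ovl.py <<'E'
from h import *
from workcell import *
import sys
p,R,o=cur(); M=R.as_matrix(); print(p,"tilt",np.arccos(-M[2,2]),"F",o["wrist_force"].round(1))
w,n,up=M[:,0],M[:,1],-M[:,2]
s=capture("scene"); pickle.dump(s,open("s5.pkl","wb"))
u,v=map(int,proj(s,p-up*.03)); u0,v0=u-70,v-80
im=cv2.resize(s["frame"][v0:v0+150,u0:u0+150],None,fx=4,fy=4,interpolation=cv2.INTER_CUBIC)
for x in(-.004,.004):
    q=np.array([[(np.array(proj(s,p+n*x+w*y+up*z))-[u0-.5,v0-.5])*4] for y,z in((-.048,-.0755),(-.048,.0445),(.048,.0445),(.048,-.0755))],np.int32)
    cv2.polylines(im,[q],True,(0,0,255) if x<0 else (0,255,255),1)
sl=np.array([.4503,-.179,.11]);ex=np.array([np.cos(.19),np.sin(.19),0]);ey=np.array([-ex[1],ex[0],0])
q=np.array([[(np.array(proj(s,sl+ex*a+ey*b))-[u0-.5,v0-.5])*4] for a,b in((-.013,-.06),(.013,-.06),(.013,.06),(-.013,.06))],np.int32)
cv2.polylines(im,[q],True,(0,255,0),1)
cv2.imwrite(sys.argv[1],im)
P=cloud(s,u0,u0+150,v0,v0+150).reshape(-1,3); L=(P-p)@np.c_[n,w,up]
m=(abs(L[:,1])<.04)&(L[:,2]>-.07)&(L[:,2]<-.01)&(abs(L[:,0])<.015)
k=L[m]; A=np.c_[k[:,1:],np.ones(len(k))]; co=np.linalg.lstsq(A,k[:,0],rcond=None)[0]
print(m.sum(),"face n",np.median(k[:,0]),"slopes w,up",co)
m=(abs(L[:,1])<.07)&(L[:,2]>-.07)&(L[:,2]<-.01)&(abs(L[:,0])<.012); print("w ext",np.nanpercentile(L[m,1],[.5,2,98,99.5]))
m=(abs(L[:,1])<.04)&(L[:,2]>-.1)&(L[:,2]<-.01)&(abs(L[:,0])<.012); print("up lo",np.nanpercentile(L[m,2],[.5,1,2]))
E
python3 ovl.py pics/s5.png
```

```text
[ 0.45040987 -0.18053232  0.29509927] tilt 0.00660627577799293 F [-0.1  0.2 -0.9]
1427 face n 0.005747297978726471 slopes w,up [0.00217291 0.00613049 0.0059834 ]
w ext [-0.04888145 -0.04841758  0.04469874  0.04701492]
up lo [-0.07760958 -0.07701712 -0.07576573]
```

View pics/s5.png

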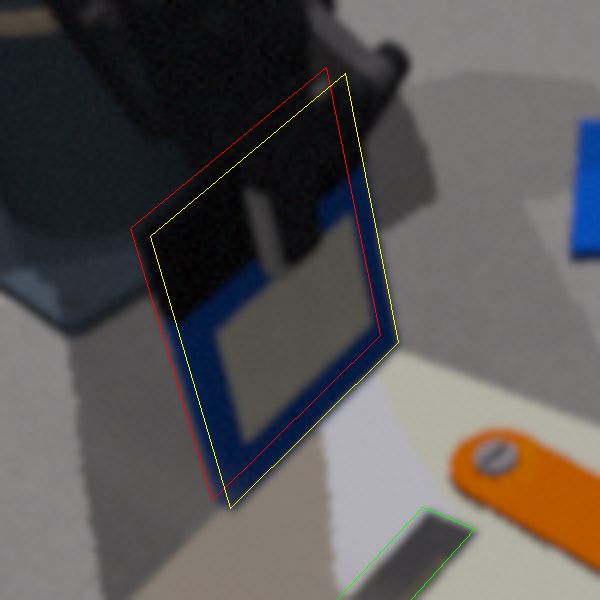

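The overlays of the plate and the slot match within about 1–2 mm. I'll lower to just above the mouth.

Request:
apply_moves(
  rows=[
    [[-0.002,-0.003,0],[0.008,0,0.08],1],
    [[0,0,0],[0,0,0.09],1],
    [[0,0,0],[0,0,0.09],1],
    [[0,0,0],[0,0,0.09],1],
    [[0,0,0],[0,0,0.08],1],
    [[0,0,0],[0,0,0.05],1],
    [[0,0,0],[0,0,0],1],
  ],
)

```text
time: 14.72
eef_pos: [0.4494, -0.1732, 0.1958]
eef_rot: [0.001, 0.635, 0.772, 0.001]
wrist_force: [-0.0, -0.6, -1.2]
finger_gap: 0.0076
```

```bash
python3 - <<'E'
from h import *
rows(line([.4503,-.179,.19],tool(.19),1))
E
```

```text
t 14.725 p [ 0.4494 -0.1732  0.1958] jawyaw 11.1 F [-0.  -0.6 -1.2] gap 0.0076
[[0.001, -0.0, 0.002], [-0.029, -0.001, 0.029]]
```

Request:
apply_moves(
  rows=[
    [[0.001,0,0.001],[-0.029,0,0],1],
    [[0,0,0],[-0.003,0,0.02],1],
    [[0,0,0],[-0.002,0,0.03],1],
    [[0,0,0],[-0.002,0,0.03],1],
  ],
)

```text
time: 15.22
eef_pos: [0.4524, -0.1818, 0.1815]
eef_rot: [0.003, 0.636, 0.771, 0.001]
wrist_force: [-0.1, -0.2, -1.7]
finger_gap: 0.0073
```

```bash
python3 - <<'E'
from h import *
rows(line([.4503,-.179,.18],tool(.19),1))
E
python3 ovl.py pics/s6.png
```

```text
t 15.225 p [ 0.4524 -0.1818  0.1815] jawyaw 11.0 F [-0.1 -0.2 -1.7] gap 0.0073
[[0.002, 0.001, 0.001], [0.016, -0.008, 0.007]]
[ 0.45244474 -0.18183534  0.18146705] tilt 0.0054087127647343145 F [-0.1 -0.2 -1.7]
1041 face n 0.005875726585982369 slopes w,up [0.0019454  0.00585625 0.00612689]
w ext [-0.04895294 -0.04857927  0.04494388  0.04702114]
up lo [-0.09954441 -0.09907554 -0.09858731]
```

View pics/s6.png

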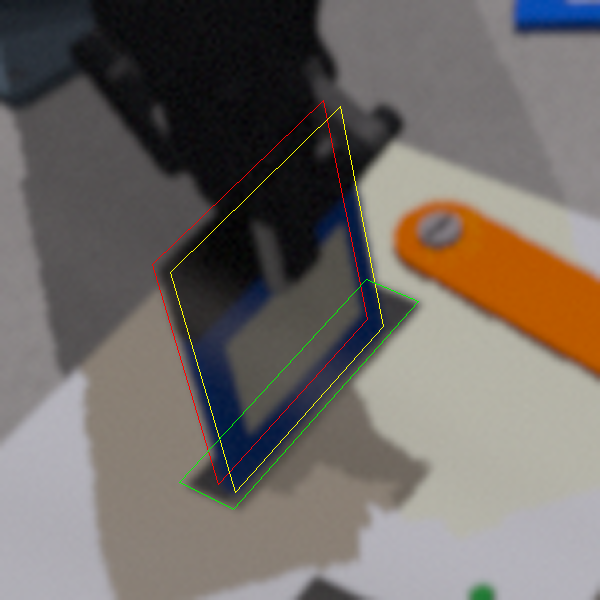

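Request:
apply_moves(
  rows=[
    [[0.001,0,0],[0.012,-0.008,0],1],
    [[0,0,0],[0,0,0.03],1],
    [[0,0,0],[0,0,0.03],1],
    [[0,0,0],[0,0,0.03],1],
  ],
)

```text
time: 15.78
eef_pos: [0.4499, -0.1793, 0.1614]
eef_rot: [0.001, 0.636, 0.772, 0.0]
wrist_force: [0.2, 0.5, -1.6]
finger_gap: 0.0078
```

```bash
python3 - <<'E'
from h import *
rows(line([.4503,-.179,.16],tool(.19),1))
E
```

```text
t 15.775 p [ 0.4499 -0.1793  0.1614] jawyaw 11.0 F [ 0.2  0.5 -1.6] gap 0.0078
[[0.001, 0.001, 0.001], [0.001, 0.002, 0.007]]
```

Request:
apply_moves(
  rows=[
    [[0,0,0],[0,0,0.03],1],
    [[0,0,0],[0,0,0.03],1],
    [[0,0,0],[0,0,0.03],1],
    [[0,0,0],[0,0,0.03],1],
    [[0,0,0],[0,0,0.02],1],
  ],
)

```text
time: 16.4
eef_pos: [0.4495, -0.1792, 0.1307]
eef_rot: [0.001, 0.636, 0.772, -0.0]
wrist_force: [-1.3, 0.4, -1.5]
finger_gap: 0.0077
```

```bash
python3 - <<'E'
from h import *
rows(line([.4503,-.179,.126],tool(.19),1))
E
```

```text
t 16.4 p [ 0.4495 -0.1792  0.1307] jawyaw 11.0 F [-1.3  0.4 -1.5] gap 0.0077
[[0.0, 0.0, 0.001], [0.0, 0.004, 0.024]]
```

Request:
apply_moves(
  rows=[
    [[0,0,0],[0,0,0.01],1],
    [[0,0,0],[0,0,0.01],1],
    [[0,0,0],[0,0,0.008],1],
  ],
)

```text
time: 16.77
eef_pos: [0.4498, -0.1795, 0.1268]
eef_rot: [0.001, 0.636, 0.772, -0.0]
wrist_force: [-1.8, 2.4, 9.2]
finger_gap: 0.0071
```

Contact is +9 N at TCP z 0.1268, which puts the bottom at about 0.0505 against a floor of 0.050. I'll release.

Request:
apply_moves(
  rows=[
    [[0,0,0],[0,0,0],0.8],
    [[0,0,0],[0,0,0],0.4],
    [[0,0,0],[0,0,0],0],
    [[0,0,0],[0,0,0],0],
    [[0,0,0],[0,0,0],0],
    [[0,0,0],[0,0,-0.05],0],
    [[0,0,0],[0,0,-0.1],0],
    [[0,0,0],[0,0,-0.2],0],
    [[0,0,0],[0,0,-0.2],0],
    [[0,0,0],[0,0,-0.15],0],
  ],
)

```text
time: 18.02
eef_pos: [0.4486, -0.1786, 0.2706]
eef_rot: [0.0, 0.636, 0.772, -0.0]
wrist_force: [0.3, -0.0, -0.7]
finger_gap: 0.0855
```

```bash
cat > fin.py <<'E'
from h import *
from workcell import *
s=capture("scene"); cv2.imwrite("pics/s7.png",s["frame"]); t=capture("top")
print(observe()["eef_pos"],observe()["wrist_force"],observe()["finger_gap"])
u0,v0=130,210
b=np.array([.4503,-.179,.05]);ex=np.array([np.cos(.19),np.sin(.19),0]);ey=np.array([-ex[1],ex[0],0]);ez=np.array([0,0,1.])
im=cv2.resize(s["frame"][v0:v0+150,u0:u0+200],None,fx=4,fy=4,interpolation=cv2.INTER_CUBIC)
for x in(-.004,.004):
    q=np.array([[(np.array(proj(s,b+ex*x+ey*y+ez*z))-[u0-.5,v0-.5])*4] for y,z in((-.048,.06),(-.048,.12),(.048,.12),(.048,.06))],np.int32)
    cv2.polylines(im,[q],True,(0,0,255) if x<0 else (0,255,255),1)
cv2.imwrite("pics/s7c.png",im)
P=cloud(s,u0,u0+200,v0,v0+150).reshape(-1,3); L=(P-b)@np.c_[ex,ey,ez]
m=(abs(L[:,0])<.015)&(abs(L[:,1])<.06)&(L[:,2]>.07)&(L[:,2]<.15)
k=L[m]; A=np.c_[k[:,1:],np.ones(len(k))]; print(m.sum(),"n med",np.median(k[:,0]),"slope",np.linalg.lstsq(A,k[:,0],rcond=None)[0][:2],"y ext",np.percentile(k[:,1],[1,99]),"ztop",np.percentile(k[:,2],[98,99.5]))
E
python3 fin.py
```

```text
[ 0.4500448  -0.17944092  0.27324983] [0.30464161 0.22408841 1.48535703] 0.08533907917443163
1409 n med 0.004514901026443025 slope [ 0.00227224 -0.07068196] y ext [-0.04950361  0.04620938] ztop [0.1207727  0.12149666]
```

View pics/s7c.png

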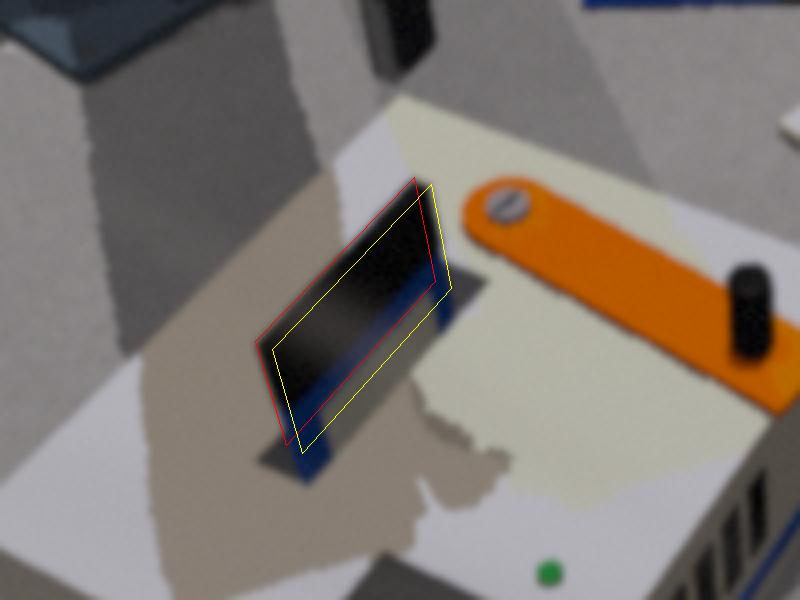

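View pics/s7.png

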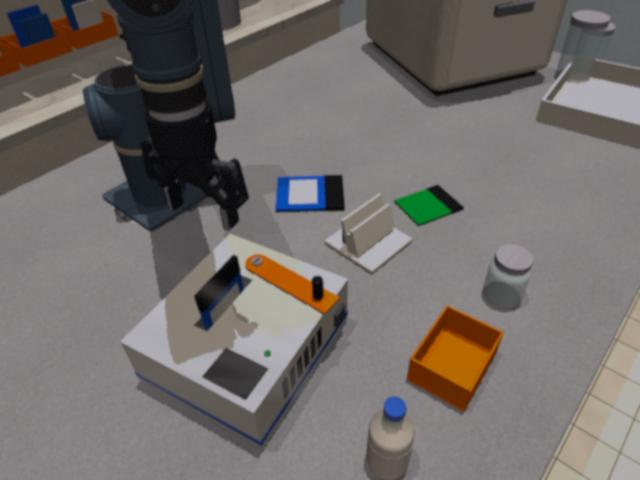

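Request:
apply_moves(
  rows=[
    [[0,0,0],[0,0,0],0],
    [[0,0,0],[0,0,0],0],
    [[0,0,0],[0,0,0],0],
  ],
)

```text
time: 18.5
eef_pos: [0.4494, -0.1791, 0.2714]
eef_rot: [0.002, 0.636, 0.772, 0.0]
wrist_force: [0.0, 0.7, 0.3]
finger_gap: 0.0854
```

```bash
python3 fin.py; python3 -c "
from workcell import *
print(close_job())"
```

```text
[ 0.44939114 -0.17907591  0.27146865] [ 1.04982518 -0.3145108  -0.42152415] 0.08515912621585726
1361 n med 0.007490270549394958 slope [ 0.00127067 -0.0417707 ] y ext [-0.0494924  0.046513 ] ztop [0.12088387 0.12150102]
the job is handed in; nothing more can be done
None
```

The job is handed in at about 18.6 s, and no verdict was reported. I gripped the knob and swung the cover to about 1.43 rad. Then I drew the plate out along its lean, straightened it, lowered it into the slot until it met the floor at about 9 N, let go and backed off upward.

- **Plate home:** its top edge measured about 121 mm above the slot floor, where fully home is 120 mm. It sat within a few mm of the slot's centre.
- **Tilt:** the two final depth readings disagreed. They gave leans of about 0.07 and 0.04 rad, and the face position differed by 3 mm. Both are under the 0.13 rad limit, but I did not check whether this was camera noise or the plate still rocking slightly in the slot's clearance.
- **Everything else:** the cover stayed open and the gripper was open and well clear of the plate. The jar, bottle and bin looked unmoved in the last scene picture I viewed, taken before the final half second of waiting.
- **Stand measurement:** my first plate position, taken from the stand's base, was about 8 mm off in x, so I fitted the plate directly instead.

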